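Find the spacer that fits the joystick gap

ROBOT

A 6-joint arm with a two-finger parallel gripper is mounted at the origin on the work surface. World frame = base frame: x ahead of the robot, y to its left, z up, the work surface at z = 0. Lengths are in m, angles in degrees, forces in N, time in s.
With the tool pointing down it reaches from about 0.375 to 0.9 m from the base axis. Payload 3.1 kg.
Tool frame: the origin (TCP) lies at the very end of the fingers, on their centre line; the grasp point (between the pads) lies 19 mm behind it (arm.grip_point_offset is the distance from the TCP to the grasp point, in m); z points along the fingers, y is the line along which they close (so a half turn about z gives the same grasp; the last joint's range is limited). The gripper opens to 85 mm and grips with 20 to 120 N. Pads are 22 mm wide; open, the fingers measure 114 mm over their backs; the gripper's body (76 mm by 85 mm) begins 54 mm behind the grasp point. The pads swing forward as they close: fully open they stand 13 mm farther back than shut.
Start: joints at [60.247, 30.224, 82.088, -0, 67.689, -10.227], TCP at [0.209, 0.589, 0.231] pointing down, gripper open.
Joint ranges: [-176.69, 176.69], [-43.24, 126.21], [12.49, 139.97], [-82, 262], [0, 151.66], [-163.58, 163.58]. Speed limits (degrees/s): [159.86, 159.86, 180, 180, 180, 180].

INTERFACE

Orientations are given as [roll, pitch, yaw] about the fixed x, y, z axes, in that order (R = Rz(yaw) Ry(pitch) Rx(roll)).
In Python, from workcell import arm, grip, planner, imaging, readout gives the robot as it stands. Calls block until the motion is done:
- arm.move_to(position, orientation): joint-space move of the TCP to a pose.
- arm.servo_line(position, attitude=None, v=0.15, until_force=None): straight line of the TCP; attitude=None keeps the orientation; v is the mean speed in m/s. With until_force (N) it stops when the force on the tool has changed by that much, and returns True; else False.
- arm.movej(angles): joint-space move.
- grip(opening, effort=None): finger opening in m; effort is the grip in N (None keeps the last); returns when the fingers have stopped.
- arm.sleep(seconds).
- planner.solve_ik(position, orientation): joint angles nearest the present ones, or None.
- imaging.snapshot(name): name is "side" or "top"; returns the picture (420x560x3 uint8, blue, green, red); there is no depth.
- imaging.camera_params(name): a dict with "mtx" (3x3 intrinsics, pixels), "rvec" (rotation vector, rad) and "tvec" (3), from world to camera coordinates, as OpenCV has them. Camera axes: x right, y down, z forward; pixel columns grow to the right and rows downward; lengths in m; the calibration is good to about 2 mm. A picture is of the moment at which its call begins. camera_params takes no time and is no camera call.
A pose or a line that the arm cannot do raises arm.MotionError and nothing moves.
- arm.close_job(): hands the job in; it is judged then, once.
Readings, each from a call of its own:
- readout.read_t(): time.
- readout.read_q(): joint angles.
- readout.read_joint_velocities(): joint speeds.
- readout.read_joint_torque(): joint torques, N m.
- readout.read_tool_pos(): TCP position.
- readout.read_ee_rot(): TCP orientation.
- readout.read_ft_force(): force on the tool from outside, world axes, zero at the start.
- readout.read_wrist_torque(): the same for the moment, N m.
- readout.read_grip_width(): finger opening in m.
- readout.read_gripper_force(): force on a finger pad.
Only numpy, scipy, OpenCV 4.12 (cv2) and the standard library are available. Lean on these libraries where they do the work, as an engineer would, in place of code of your own. Each camera call takes 0.05 s, during which the arm holds its last target. There are 200 camera calls.

TASK

The joystick in the opened arcade-stick case needs a spacer in the gap between the case's stop rail and the joystick's upright bracket. Try the spacers from the rack in the gap, feeling gently and never forcing one, and leave the thickest one that slides in standing fully home on the case floor, about in the middle of the gap and let go. The other two belong upright in the wells of the rack at the end; do not disturb the other things on the bench.

Things in the scene. Friction and masses are not known exactly. Their poses are not given: they have to be found in the camera images.
- case: grey open arcade-stick case, fixed, 240 x 170 x 36 mm. Origin: centre of underside, z up; floor 6 mm above. Stop rail: upright bar along y, 64 long, centred; gap face at x = -60 mm looking to +x; top 40 mm up, edges rounded 2 mm. Gap beyond it, 34 deep, open above and at ends, then the joystick's bracket: like the rail, parallel, bolted, 11.8 to 18.2 mm from it (varies). Joystick ball 90 mm up, 75 beyond
- pad (a joint): brass spring pad, 20 mm wide, in the middle of the rail's gap face. 0: out, 4 mm proud of the face; grows (m) as a spacer in the gap presses it in, 0.004 flush. About 1.6 N out, 3.2 N flush; it slopes from flush at 38 mm to proud at 20 mm above the case's underside, so a spacer slides down past it and is then held against the bracket
- rack: light wooden rack, fixed, 34 x 186 x 30 mm (x, y, z), walls 5 mm; origin at the centre of its underside. Three wells in a row along its y, at y = -60, 0 and 60 mm, each 24 mm (x) by 55 mm (y), inner floor 5 mm above the origin
- center_a (a point): white spacer, 11 mm thick (along its x); the three differ only in this. Lower part 11 x 40 x 40 mm (x, y, z), the foot's two long edges rounded to 3 mm; on it, centred, a grip tab 9 x 30 x 40 mm; 45 g. This point: its centre, 40 mm above the foot, at the root of the tab, which reaches from here to 40 mm higher. z up. Starts upright in one of the rack's wells, its x about along the rack's x; which well varies
- center_b (a point): white spacer, 13.5 mm thick (along its x); the three differ only in this. Lower part 13.5 x 40 x 40 mm (x, y, z), the foot's two long edges rounded to 3 mm; on it, centred, a grip tab 9 x 30 x 40 mm; 45 g. This point: its centre, 40 mm above the foot, at the root of the tab, which reaches from here to 40 mm higher. z up. Starts upright in one of the rack's wells, its x about along the rack's x; which well varies
- center_c (a point): white spacer, 16 mm thick (along its x); the three differ only in this. Lower part 16 x 40 x 40 mm (x, y, z), the foot's two long edges rounded to 3 mm; on it, centred, a grip tab 9 x 30 x 40 mm; 45 g. This point: its centre, 40 mm above the foot, at the root of the tab, which reaches from here to 40 mm higher. z up. Starts upright in one of the rack's wells, its x about along the rack's x; which well varies
- bottle: white bottle standing on the bench, 48 mm across, 120 mm high, loose; origin under its centre; to be left alone
- spool: copper-coloured spool standing on the bench, 52 mm across, 35 mm high, loose; origin under its centre; to be left alone
- driver: screwdriver lying on the bench, 170 mm long, loose; to be left alone
Not all that is in view belongs to the job. What is shaped like the part that bears center_a but orange is not meant.

How it is judged (in metres and radians):
At the end, for the whole second after the job is handed in: One spacer stands let go in the gap: foot within 3 mm of the case floor, 12 mm of mid-length, 0.1 rad of square and upright, spring pad in over 0.7 mm (as only the thickest that goes in does, give or take 0.8 mm of play). The others upright (0.35 rad) in the rack, feet within 5 mm of its floor (((x of center_a in the frame of case between -0.06 and -0.036 m and y of center_a in the frame of case between -0.012 and 0.012 m and z of center_a in the frame of case below 0.049 m and angle between center_a's own z axis and vertical below 0.1 rad and angle between the x axis of center_a and the x axis of case, either way round below 0.1 rad and x of center_b in the frame of rack between -0.014 and 0.014 m and y of center_b in the frame of rack between -0.092 and 0.092 m and z of each of center_b, center_c in the frame of rack below 0.05 m and angle between each of center_b, center_c's own z axis and vertical below 0.35 rad and x of center_c in the frame of rack between -0.014 and 0.014 m and y of center_c in the frame of rack between -0.092 and 0.092 m and value of joint pad above 0.0007 m) or (x of center_b in the frame of case between -0.06 and -0.036 m and y of center_b in the frame of case between -0.012 and 0.012 m and z of center_b in the frame of case below 0.049 m and angle between center_b's own z axis and vertical below 0.1 rad and angle between the x axis of center_b and the x axis of case, either way round below 0.1 rad and x of center_a in the frame of rack between -0.014 and 0.014 m and y of center_a in the frame of rack between -0.092 and 0.092 m and z of each of center_a, center_c in the frame of rack below 0.05 m and angle between each of center_a, center_c's own z axis and vertical below 0.35 rad and x of center_c in the frame of rack between -0.014 and 0.014 m and y of center_c in the frame of rack between -0.092 and 0.092 m and value of joint pad above 0.0007 m) or (x of center_c in the frame of case between -0.06 and -0.036 m and y of center_c in the frame of case between -0.012 and 0.012 m and z of center_c in the frame of case below 0.049 m and angle between center_c's own z axis and vertical below 0.1 rad and angle between the x axis of center_c and the x axis of case, either way round below 0.1 rad and x of center_a in the frame of rack between -0.014 and 0.014 m and y of center_a in the frame of rack between -0.092 and 0.092 m and z of each of center_a, center_b in the frame of rack below 0.05 m and angle between each of center_a, center_b's own z axis and vertical below 0.35 rad and x of center_b in the frame of rack between -0.014 and 0.014 m and y of center_b in the frame of rack between -0.092 and 0.092 m and value of joint pad above 0.0007 m))); the robot touches nothing.
It fails at once if a spacer is pressed on the case or joystick with more than 40 N (contact force between any of spacer_a, spacer_b, spacer_c and case above 40 N or contact force between any of spacer_a, spacer_b, spacer_c and module above 40 N).
It fails at once if the bottle, spool or screwdriver is moved by more than 20 mm (distance of any of bottle, spool, driver from where it was at the start of the episode above 0.02 m).
It also fails if it takes over 72 s, if anything falls off the work surface, if the arm or the gripper's body presses on something with over 40 N, if the wrist force passes 120 N, or if a joint passes its speed limit or range.

## Working session

There is one attempt and no reset: what is moved stays moved. The work goes in short steps, each a Python script; the robot and the scene stay as the last script left them, time stands still between calls to the robot, and variables do not carry over. Pictures are saved under pics/ and viewed, at most 10 in all, crops included, and the job is handed in when it is done.

```bash
mkdir -p pics; ls
python3 - <<'E'
from workcell import arm, grip, planner, imaging, readout
import cv2,numpy as np
for n in("top","side"):
    im=imaging.snapshot(n); cv2.imwrite(f"pics/{n}0.png",im)
    p=imaging.camera_params(n); R=cv2.Rodrigues(np.array(p["rvec"],float))[0]
    print(n,np.round(p["mtx"],1).tolist(),np.round(-R.T@np.array(p["tvec"]).ravel(),3),np.round(R,3).tolist())
print(readout.read_t(),readout.read_ee_rot(),arm.grip_point_offset)
E
```

```text
pics
top [[536.9, 0.0, 277.4], [0.0, 536.9, 216.7], [0.0, 0.0, 1.0]] [0.45  0.125 1.006] [[0.026, -1.0, 0.005], [-0.995, -0.026, -0.093], [0.093, -0.003, -0.996]]
side [[402.2, 0.0, 277.2], [0.0, 402.2, 209.7], [0.0, 0.0, 1.0]] [0.167 0.506 0.529] [[-0.687, -0.727, -0.003], [-0.477, 0.453, -0.753], [0.548, -0.516, -0.658]]
0.1 [-1.79888318e+02 -2.09007996e-02  1.60475668e+02] 0.0187
```

View pics/top0.png

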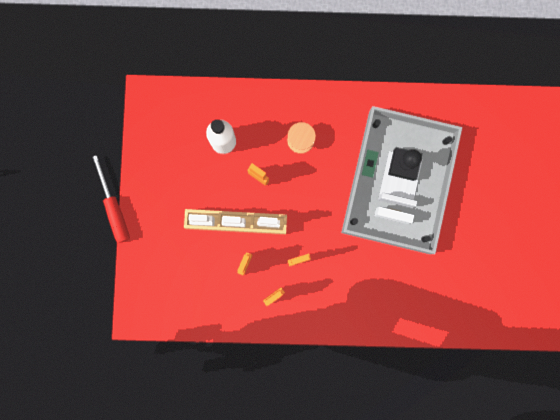

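View pics/side0.png

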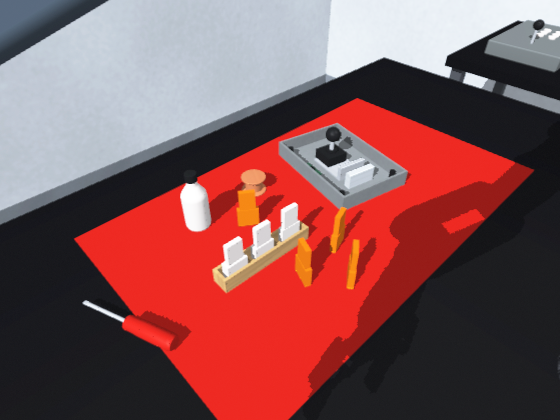

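Run:
```python
import cv2,numpy as np
t=cv2.imread("pics/top0.png");s=cv2.imread("pics/side0.png")
a=cv2.resize(t[200:242,178:294],None,fx=6.8,fy=6.8,interpolation=cv2.INTER_CUBIC)   # 789x286
b=cv2.resize(s[195:295,200:330],None,fx=3,fy=3,interpolation=cv2.INTER_CUBIC)
c=np.zeros((600,800,3),np.uint8); c[:a.shape[0],:a.shape[1]]=a; c[290:590,:390]=b
b=cv2.resize(s[145:205,310:392],None,fx=4.9,fy=4.9,interpolation=cv2.INTER_CUBIC); c[290:290+b.shape[0],395:395+b.shape[1]]=b
cv2.imwrite("pics/crop1.png",c)
cv2.imwrite("pics/crop2.png",cv2.resize(t[100:260,335:470],None,fx=3.75,fy=3.75,interpolation=cv2.INTER_CUBIC))
```

```text
(no output)
```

View pics/crop1.png

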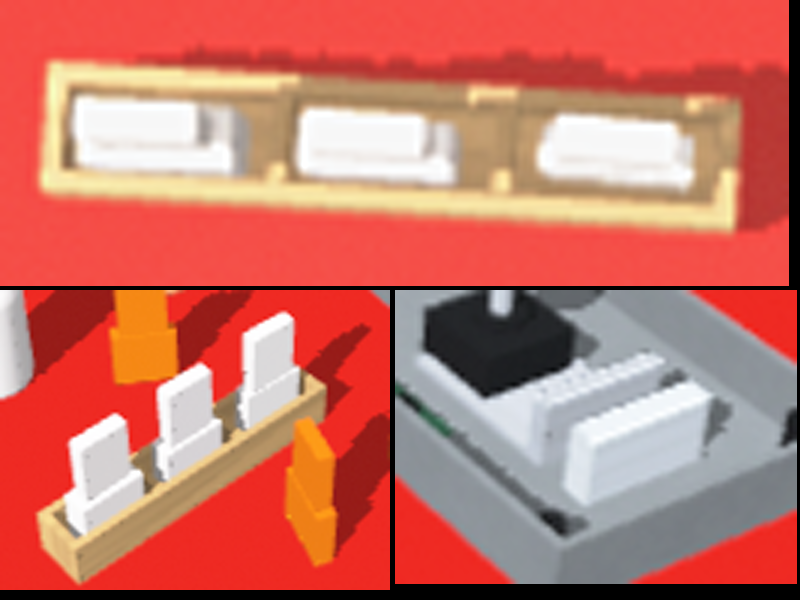

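View pics/crop2.png

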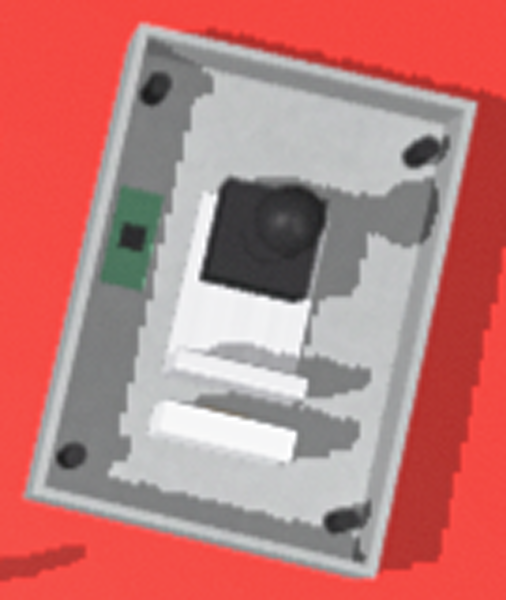

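```bash
cat > h.py <<'E'
import cv2,numpy as np
from workcell import arm, grip, planner, imaging, readout
def ray(n,uv,z):
    p=imaging.camera_params(n); R=cv2.Rodrigues(np.array(p["rvec"],float))[0]; C=-R.T@np.array(p["tvec"],float).ravel()
    u=cv2.undistortPoints(np.array([[uv]],float),np.array(p["mtx"],float),None)[0,0]
    d=R.T@np.array([*u,1]); return C+d*(z-C[2])/d[2]
def rpoly(pts,s,off,z,n="top"):
    return np.array([ray(n,((x+.5)/s-.5+off[0],(y+.5)/s-.5+off[1]),z)[:2] for x,y in pts])
def box(P,z):  # centre/size/angle
    print(np.round(P*1000,1).tolist(), 'c',np.round(P.mean(0)*1000,1))
E
python3 - <<'E'
from h import *
def edges(P): print([ (round(1000*np.hypot(*d),1),round(np.degrees(np.arctan2(d[1],d[0])),1)) for d in np.roll(P,-1,0)-P])
for nm,pts,s,o,z in [("case",[(142,26),(476,102),(374,577),(26,495)],3.75,(335,100),.036),
 ("rail",[(156,402),(297,430),(292,463),(150,432)],3.75,(335,100),.040),
 ("brk",[(178,347),(307,377),(305,398),(172,370)],3.75,(335,100),.040),
 ("rack",[(48,62),(742,98),(735,232),(40,192)],6.8,(178,200),.030),
 ("tabs",[(137,120),(365,132),(620,138)],6.8,(178,200),.085)]:
    P=rpoly(pts,s,o,z); print(nm); box(P,z); edges(P)
    if nm=="case":
        c=P.mean(0); x=((P[0]+P[1])-(P[2]+P[3]));print("yawx",np.degrees(np.arctan2(x[1],x[0])))
        x/=np.hypot(*x); y=np.array([-x[1],x[0]]); 
    elif nm in("rail","brk"): print("in case",np.round(((P-c)@np.c_[x,y])*1000,1).tolist())
E
```

```text
case
[[749.3, -47.6], [715.5, -212.5], [480.8, -161.9], [515.9, 6.2]] c [ 615.4 -104. ]
[(np.float64(168.3), np.float64(-101.6)), (np.float64(240.1), np.float64(167.8)), (np.float64(171.8), np.float64(78.2)), (np.float64(239.5), np.float64(-13.0))]
yawx -12.579168612836952
rail
[[562.3, -55.4], [550.5, -123.6], [534.4, -121.3], [547.7, -52.7]] c [548.7 -88.2]
[(np.float64(69.2), np.float64(-99.8)), (np.float64(16.2), np.float64(171.6)), (np.float64(69.8), np.float64(79.1)), (np.float64(14.9), np.float64(-10.7))]
in case [[-62.4, 35.8], [-59.0, -33.3], [-75.2, -34.5], [-77.3, 35.3]]
brk
[[589.4, -65.9], [576.4, -128.4], [566.1, -127.5], [578.1, -63.0]] c [577.5 -96.2]
[(np.float64(63.9), np.float64(-101.7)), (np.float64(10.3), np.float64(174.7)), (np.float64(65.5), np.float64(79.5)), (np.float64(11.6), np.float64(-14.0))]
in case [[-33.7, 31.5], [-32.7, -32.4], [-42.9, -33.7], [-45.3, 31.8]]
rack
[[550.8, 292.8], [546.0, 106.2], [509.9, 107.2], [515.8, 293.4]] c [530.6 199.9]
[(np.float64(186.6), np.float64(-91.5)), (np.float64(36.1), np.float64(178.4)), (np.float64(186.3), np.float64(88.2)), (np.float64(35.0), np.float64(-1.1))]
tabs
[[531.0, 260.2], [529.4, 202.5], [529.6, 137.9]] c [530.  200.2]
[(np.float64(57.8), np.float64(-91.5)), (np.float64(64.5), np.float64(-89.9)), (np.float64(122.3), np.float64(89.4))]
```

```bash
cat >> h.py <<'E'
RY=-1.4
def down(p,th,z,fast=True,**k):
    o=[180,0,th+90]
    if fast: arm.move_to([p[0],p[1],z],o)
    else: return arm.servo_line([p[0],p[1],z],o,**k)
def st(m=""):
    print(m,'t',round(readout.read_t(),2),'p',np.round(np.array(readout.read_tool_pos())*1000,1),'F',np.round(readout.read_ft_force(),1),'w',round(readout.read_grip_width()*1000,2))
WELL=[np.array(w) for w in ((.5315,.2600),(.530,.2020),(.5295,.1385))]
E
python3 - <<'E'
from h import *
t=cv2.imread("pics/top0.png"); hsv=cv2.cvtColor(t,cv2.COLOR_BGR2HSV)
m=(hsv[...,1]<120).astype(np.uint8)
S=lambda x,y:np.array([x/3.75+335,y/3.75+100])
# far (top & right) edges: last gray->red transition, subpixel with saturation
sat=hsv[...,1].astype(float)
def edge(p,q,axis):
    pts=[]
    for f in np.linspace(.08,.92,60):
        c=p+(q-p)*f; ci=np.round(c).astype(int)
        if axis=='v': prof=sat[ci[1]-5:ci[1]+6,ci[0]][::-1]
        else: prof=sat[ci[1],ci[0]-5:ci[0]+6]
        k=np.where((prof[:-1]<130)&(prof[1:]>=130))[0]
        if len(k)==0: continue
        k=k[-1]; e=k+(130-prof[k])/(prof[k+1]-prof[k])-5
        uv=(ci[0],ci[1]-e) if axis=='v' else (ci[0]+e,ci[1])
        pts.append(ray("top",uv,.036)[:2]*1000)
    l=cv2.fitLine(np.array(pts,np.float32),cv2.DIST_HUBER,0,.1,.01).ravel()
    print(len(pts),np.degrees(np.arctan2(l[1],l[0])),l[2:]); 
edge(S(142,26),S(476,102),'v'); edge(S(476,102),S(374,577),'h')
grip(.036,20)
p=WELL[0]; down(p,RY,.15); down(p,RY,.034,False,v=.12); st('above')
grip(0.0,20); st('thick L'); grip(.036)
E
```

```text
60 77.93245 [ 728.10547 -158.7642 ]
60 -12.118017 [ 596.48834 -188.29124]
above t 3.46 p [532.1 260.3  34.7] F [ 0.   0.  -0.3] w 35.9
thick L t 3.77 p [532.  260.2  34.9] F [-1.4  0.2  4.9] w 15.11
```

Run:
```python
from h import *
p=WELL[0]; down(p,RY,.049,False); grip(0,25); st('tab L'); 
grip(.036); down(p,RY,.09,False)
p=WELL[1]; down(p,RY,.09,False); down(p,RY,.036,False); grip(0,20); st('thick M'); grip(.036)
```

```text
tab L t 4.7 p [531.3 259.9  48.6] F [-0.3  0.3  0.1] w 8.41
thick M t 6.87 p [530.8 202.3  37.1] F [0.8 0.4 2.9] w 12.61
```

```bash
cat >> h.py <<'E'
CY=-12.1
ex=np.array([np.cos(np.radians(CY)),np.sin(np.radians(CY))]); ey=np.array([-ex[1],ex[0]])
gap=lambda x,y=26.6: (x*ex+y*ey)/1000      # abs coords (mm) along case axes
def fc():
    f=np.array(readout.read_ft_force()); return np.round([f[:2]@ex,f[:2]@ey,f[2]],1)
def pick(i):
    p=WELL[i]; grip(.036); down(p,RY,.15); down(p,RY,.049,False,v=.2); grip(0,40); st('picked'); down(p,RY,.15,False,v=.2)
def probe(x,z0=.092,z1=.050,f=4,v=.03):
    down(gap(x),CY,z0,False,v=.1); arm.sleep(.1); b=fc()
    hit=down(gap(x),CY,z1,False,v=v,until_force=f); p=np.array(readout.read_tool_pos())*1000
    print('x',x,'hit',hit,'z',p[2].round(2),'xc',(p[:2]@ex).round(2),'dF',(fc()-b).round(1),'t',round(readout.read_t(),1)); return hit
E
python3 - <<'E'
from h import *
down(WELL[1],RY,.15,False,v=.2); pick(0); down(gap(572),CY,.15); 
probe(572)
cv2.imwrite("pics/s1.png",cv2.resize(imaging.snapshot("side")[100:220,260:420],None,fx=4,fy=4,interpolation=cv2.INTER_CUBIC))
E
```

```text
picked t 9.5 p [532.5 260.2  50.5] F [ 0.5 -0.6  4.9] w 8.37
x 572 hit True z 68.39 xc 572.94 dF [ 2.3  0.3 -1. ] t 13.2
```

View pics/s1.png

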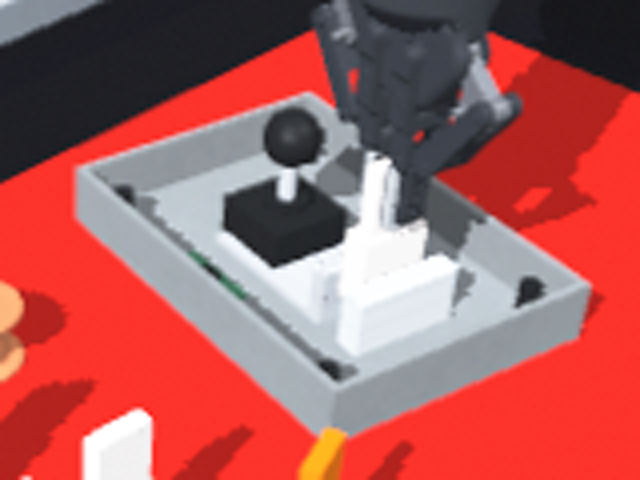

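Run:
```python
from h import *
p=np.array(readout.read_tool_pos()); print(fc())
for x in (573,):
    hit=down(gap(x),CY,.0505,False,v=.02,until_force=8); p=np.array(readout.read_tool_pos())*1000
    print(hit,p.round(2),(p[:2]@ex).round(2),fc(),readout.read_t())
```

```text
[ 1.6  0.3 -2.5]
True [565.8  -94.27  67.  ] 572.99 [0.3 0.4 2.1] 13.575
```

```bash
cat >> h.py <<'E'
def proj(P,n="side",off=(260,100),s=4):
    c=imaging.camera_params(n); q=cv2.projectPoints(np.array(P,float),np.array(c["rvec"],float),np.array(c["tvec"],float),np.array(c["mtx"],float),None)[0][:,0]
    return np.round((q-off+.5)*s-.5)
E
python3 - <<'E'
from h import *
for zr in (.063,.080):
    P=[[*gap(573+dx,26.6+dy),z] for dx,dy,z in [(-8,20,zr),(-8,-20,zr),(8,20,zr),(-4.5,15,zr+.04),(-4.5,-15,zr+.04)]]
    print(zr,proj(P).tolist())
print('rail',proj([[*gap(564.3,26.6+dy),.04] for dy in(32,-32)]).tolist())
st()
E
```

```text
0.063 [[365.0, 244.0], [425.0, 221.0], [345.0, 229.0], [378.0, 170.0], [424.0, 154.0]]
0.08 [[369.0, 216.0], [430.0, 193.0], [349.0, 201.0], [382.0, 141.0], [429.0, 124.0]]
rail [[342.0, 288.0], [437.0, 252.0]]
 t 13.57 p [565.8 -94.3  67. ] F [0.4 0.4 2.1] w 8.44
```

Run:
```python
from h import *
for i in range(2):
    hit=down(gap(573),CY,.0505,False,v=.02,until_force=14); p=np.array(readout.read_tool_pos())*1000
    print(hit,p.round(2),(p[:2]@ex).round(2),fc(),np.round(readout.read_wrist_torque(),2),readout.read_t(),readout.read_ee_rot())
    arm.sleep(.2); print(fc())
```

```text
True [565.92 -94.18  51.48] 573.09 [0.4 0.7 3.9] [-0.01 -0.01  0.03] 14.35 [-1.79997754e+02  3.92943844e-03  7.79079879e+01]
[0.9 0.6 3.1]
False [565.93 -94.19  51.46] 573.11 [-1.3 -0.6  9.4] [ 0.05  0.25 -0.01] 14.8 [1.79976710e+02 1.01090998e-02 7.79052209e+01]
[-1.1  0.1 10.7]
```

Run:
```python
from h import *
grip(.036); st('rel'); down(gap(573),CY,.17,False,v=.12); arm.move_to([.5,.06,.3],[180,0,CY+90]); arm.sleep(.3); st()
s=imaging.snapshot("side");t=imaging.snapshot("top")
a=cv2.resize(s[100:300,200:420],None,fx=2.2,fy=2.2,interpolation=cv2.INTER_CUBIC)
b=cv2.resize(t[150:240,360:450],None,fx=3.3,fy=3.3,interpolation=cv2.INTER_CUBIC)
c=np.zeros((440,790,3),np.uint8); c[:a.shape[0],:a.shape[1]]=a; c[:b.shape[0],490:490+b.shape[1]]=b
cv2.imwrite("pics/end.png",c)
P=[[*gap(572+dx,26.6+dy),z] for dx,dy,z in [(-8,20,.046),(-8,-20,.046),(-4.5,15,.086),(-4.5,-15,.086)]]
print(proj(P,off=(200,100),s=2.2).tolist()); print((proj([[*gap(572,26.6+d),.086] for d in(15,-15)],"top",(360,150),3.3)+[490,0]).tolist())
```

```text
rel t 15.38 p [565.6 -94.   50. ] F [-0.6  1.2 -0.6] w 35.71
 t 17.69 p [500.1  59.1 299. ] F [-0.1 -0.7  0.5] w 36.23
[[331.0, 149.0], [364.0, 137.0], [338.0, 110.0], [363.0, 101.0]]
[[607.0, 169.0], [663.0, 183.0]]
```

View pics/end.png

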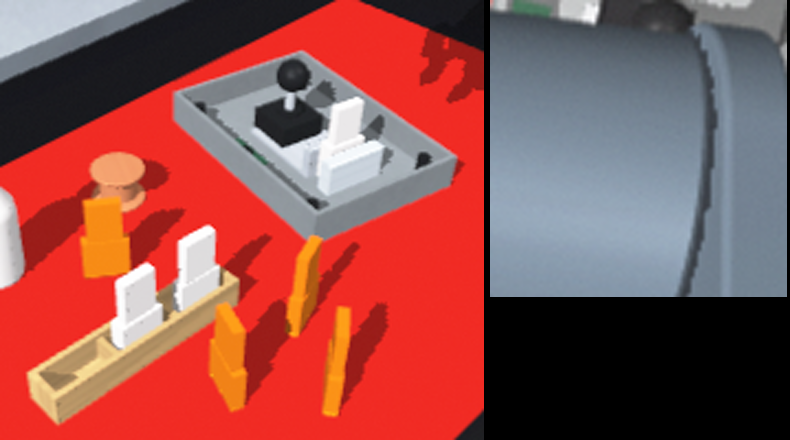

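The side view shows the spacer in the gap. Its tab top runs from about (335,108) to (362,99), which matches the predicted fully home position within about 3 px. The other two stand upright in the rack, and the bottle, spool and orange decoys look undisturbed.

```bash
python3 -c "
from workcell import arm
print(arm.close_job())"
```

```text
the job is handed in; nothing more can be done
None
```

I handed the job in at about 18 s: the 16 mm spacer (the thickest) slid in and stands let go on the case floor mid-gap, with the other two upright in the rack; I tried only that one and could not read the pad's travel directly.

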